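# Sort the stripped injector parts into their trays

## Task

Sort the five small injector parts along the front of the bench into their containers: the two nozzles lying flat in the two-bay tray, one in each bay, both union nuts side by side on the floor of the round dish, and the black reamer lying flat in the long undivided tray. Leave the roll of tape among them and the screwdriver between the containers where they lie.

Things in the scene. Friction and masses are not known exactly. Their poses are not given: they have to be found in the camera images.
- nozzle_a_mid (a point): an injector nozzle of grey steel, lying on its side: a turned pin 54 mm long and 18 mm high; along its own y axis it has a plain body about 10 to 12 mm thick (y -25 to +10 mm) and then a collar 16 to 18 mm thick (y +10 to +27 mm). The point is its centre, 9 mm above its underside; y lies along it. About 60 g. The two nozzles are alike
- nozzle_b_mid (a point): an injector nozzle of grey steel, lying on its side: a turned pin 54 mm long and 18 mm high; along its own y axis it has a plain body about 10 to 12 mm thick (y -25 to +10 mm) and then a collar 16 to 18 mm thick (y +10 to +27 mm). The point is its centre, 9 mm above its underside; y lies along it. About 60 g. The two nozzles are alike
- nut_large_mid (a point): the larger union nut, grey steel hexagon with a hole, 24 mm across flats (along its x), 27 mm across corners (along its y), 20 mm high, standing on its face; the point is its centre, 10 mm above its underside. About 60 g
- nut_small_mid (a point): the smaller union nut, brass-coloured hexagon with a hole, 19 mm across flats (along its x), 22 mm across corners (along its y), 16 mm high, standing on its face; the point is its centre, 8 mm above its underside. About 35 g
- reamer_mid (a point): a black hand reamer, a straight rod 121 mm long and 10 mm thick, lying on the bench; the point is its centre, 5 mm above its underside; its y axis lies along the rod. About 50 g
- bay_tray: the two-bay tray: rectangular plain metal tray, fixed, 153 mm long (its x) by 78 mm wide (its y), with one cross wall in the middle that makes two square bays of 72 x 72 mm inside. Walls 3 mm thick and 16 mm high, floor 3 mm thick. Origin: centre of its underside; the centres of the bays lie at x = -37.5 and x = +37.5 mm
- long_tray: the long undivided tray: rectangular plain metal tray without cross wall, fixed, 156 mm long (its x) by 76 mm wide (its y); inside 150 x 70 mm. Walls 3 mm thick and 16 mm high, floor 3 mm thick. Origin: centre of its underside
- dish: the round dish: plain steel, fixed, 128 mm in diameter at the rim, 110 mm across its flat floor, 18 mm high, floor 3 mm thick. Origin: centre of its underside
- tape_mid (a point): bystander among the parts: a roll of black tape lying flat, 58 mm in diameter, 19 mm high, loose; the point is its centre. It is to stay where it is
- screwdriver_mid (a point): bystander between the containers: a screwdriver with black handle and bright blade, 200 mm long, 31 mm high, loose, lying along its y; the point is its centre. It is to stay where it is
Things that resemble listed ones, but are neither listed nor needed, are in the scene too. There is more than one size of the dish; the one meant has the size given above.

How it is judged:
At the end, for the whole second after the job is handed in: one nozzle flat (0.2 rad) on the floor of each bay, within 30 mm of its centre along each side; both nuts on the dish floor, within 54 mm of its centre, neither on the other; reamer flat on the long tray floor, within 27 mm lengthwise and 34 mm crosswise of its centre; all at rest (((x of nozzle_a_mid in the frame of bay_tray between -0.0675 and -0.0075 m and y of nozzle_a_mid in the frame of bay_tray between -0.03 and 0.03 m and x of nozzle_b_mid in the frame of bay_tray between 0.0075 and 0.0675 m and y of nozzle_b_mid in the frame of bay_tray between -0.03 and 0.03 m) or (x of nozzle_a_mid in the frame of bay_tray between 0.0075 and 0.0675 m and y of nozzle_a_mid in the frame of bay_tray between -0.03 and 0.03 m and x of nozzle_b_mid in the frame of bay_tray between -0.0675 and -0.0075 m and y of nozzle_b_mid in the frame of bay_tray between -0.03 and 0.03 m)) and z of each of nozzle_a_mid, nozzle_b_mid in the frame of bay_tray below 0.018 m and angle between nozzle_a_mid's own y axis and vertical between 1.37 and 1.77 rad and angle between nozzle_b_mid's own y axis and vertical between 1.37 and 1.77 rad and horizontal distance between each of nut_large_mid, nut_small_mid and dish below 0.054 m and z of each of nut_large_mid, nut_small_mid in the frame of dish below 0.023 m and x of reamer_mid in the frame of long_tray between -0.027 and 0.027 m and y of reamer_mid in the frame of long_tray between -0.034 and 0.034 m and z of reamer_mid in the frame of long_tray below 0.015 m and angle between reamer_mid's own y axis and vertical between 1.37 and 1.77 rad and linear speed of each of nozzle_a, nozzle_b, nut_large, nut_small, reamer below 0.02 m/s); the robot touches nothing.
It fails at once if the tape is shifted by more than 30 mm (distance of tape_mid from where it was at the start of the episode above 0.03 m).
It fails at once if the screwdriver is shifted by more than 30 mm (distance of screwdriver_mid from where it was at the start of the episode above 0.03 m).
It also fails if it takes over 104 s, if anything falls off the work surface, if the arm or the gripper's body presses on something with over 40 N, if the wrist force passes 120 N, or if a joint passes its speed limit or range.

## Robot

A 7-joint arm with a two-finger parallel gripper is mounted at the origin on a cart in front of the work surface, level with it; the furniture and walls round the work are solid. World frame = base frame: x ahead of the robot, y to its left, z up, the work surface at z = 0. Lengths are in m, angles in rad, forces in N, time in s.
With the tool pointing down it reaches from about 0.425 to 0.975 m from the base axis. Payload 16.7 kg.
Tool frame: the origin (TCP) lies midway between the tips of the shut fingers; the grasp point (between the pads) lies 19 mm behind it; z points along the fingers, y is the line along which they close (so a half turn about z gives the same grasp; the last joint's range is limited). The gripper opens to 85 mm and grips with 20 to 120 N. Pads are 22 mm wide; open, the fingers measure 114 mm over their backs; the gripper's body (76 mm by 85 mm) begins 54 mm behind the grasp point. The pads swing forward as they close: fully open they stand 13 mm farther back than shut.
Start: joints at [1.081, 0.426, 0.074, 1.606, -0.034, 1.111, -0.067], TCP at [0.226, -0.636, 0.231] pointing down, gripper open.
Joint ranges: [-2.85, 2.85], [-0.5, 2.14], [-1.23, 1.37], [0.21, 2.46], [-1.02, 4.16], [0.16, 2.05], [-2.73, 2.73]. Speed limits (rad/s): [1.89, 1.89, 2.39, 2.39, 3.01, 3.01, 3.01].

## Interface

Orientations are given as a 3x3 rotation matrix whose columns are the frame's x, y, z axes.
In Python, from rig import ctrl, viewer gives the robot as it stands. The module is installed in compiled form; this text tells all that it offers.
- The arm moves only by the shell command python3 -m crank 'ROWS' [FORCE]. ROWS is a JSON object of lists of equal length, an entry for each row: "linear": the shift along the tool's x, y, z in m, a list of three; "dr": the turn, a rotation vector about the tool's x, y, z in degrees, a list of three; "gripper": the opening, from -1 (shut) to 1 (fully open). A call has 1 to 20 rows; each row is the pose to reach, as a shift and turn from the pose commanded when the call began, along the tool's axes at that moment; what a row does not reach only later rows make up. A row lasts 1/10 s, in which the tool goes at most 50 mm and 8.59 degrees, less where a joint would pass 70% of its speed; a pose out of reach is approached as far as the arm can. A call with a gripper value outside its range is refused whole. The fingers move at their own pace and stop on an object; FORCE is the grip in N (left out, the last holds). Time passes only in rows, so rows that repeat a pose let the fingers close. It gives the time, the measured TCP pose, the force, the opening and the grip force at its end, in the units of the state.
- ctrl.observe(): the state, without advancing time (a new reading comes with each control period).
- viewer.snapshot(name): name is "side" or "top"; returns (picture, depth): 384x512x3 uint8, red, green, blue; 384x512 float32, m along the optical axis (not along the pixel's ray), 0 where there is no reading.
- viewer.camera_model(name): a dict with "fx", "fy", "cx", "cy" (pixels), "R" (3x3) and "t" (3): a world point X has camera coordinates R X + t. Camera axes: x right, y down, z forward; pixel columns grow to the right and rows downward; lengths in m; the calibration is good to about 2 mm. A picture is of the moment at which its call begins. camera_model takes no time and is no camera call.
- ctrl.job_done(): hands the job in; it is judged then, once.
The state is a dict: "time": time; "q": joint angles; "joint_vel": joint speeds; "joint_torque": joint torques, N m; "tcp_pos": TCP position; "ee_rot": TCP orientation; "wrist_force": force on the tool from outside, world axes, zero at the start; "wrist_torque": the same for the moment, N m; "grip_width": finger opening in m; "finger_force": force on a finger pad.
Only numpy, scipy, OpenCV 4.12 (cv2) and the standard library are available. Lean on these libraries where they do the work, as an engineer would, in place of code of your own. Each camera call takes 0.05 s, during which the arm holds its last target. There are 200 camera calls.

## Working session

There is one attempt and no reset: what is moved stays moved. The work goes in short steps, Python scripts to look and compute and a shell command to move; the robot and the scene stay as the last step left them, time stands still between calls to the robot, and variables do not carry over. Pictures are saved under pics/ and viewed, at most 14 in all, crops included, and the job is handed in when it is done.

```bash
mkdir -p pics; cat > h.py <<'E'
import numpy as np, cv2
from rig import ctrl, viewer
def snap(n,f=None):
    p,d=viewer.snapshot(n); np.savez('last_%s.npz'%n,p=p,d=d)
    if f: cv2.imwrite('pics/'+f,cv2.resize(p[:,:,::-1],(800,600),interpolation=cv2.INTER_CUBIC))
    return p,d
def pt(n,u,v,z=None,d=None):
    m=viewer.camera_model(n);R=np.array(m['R']);t=np.array(m['t'])
    r=R.T@np.array([(u-m['cx'])/m['fx'],(v-m['cy'])/m['fy'],1]);c=-R.T@t
    if z is not None: return c+r*(z-c[2])/r[2]
    return c+r*d[int(round(v)),int(round(u))]
E
python3 - <<'E'
from h import *
snap('top','top0.png');snap('side','side0.png')
for n in('top','side'):
    m=viewer.camera_model(n);R=np.array(m['R']);print(n,m['fx'],(-R.T@np.array(m['t'])).round(3),R.round(2).tolist())
s=ctrl.observe();print(s['time'],s['tcp_pos'],np.array(s['ee_rot']).round(3),s['grip_width'])
E
```

```text
top 431.2180897649192 [ 0.456 -0.085  1.219] [[0.02, -1.0, 0.01], [-1.0, -0.02, -0.07], [0.07, -0.0, -1.0]]
side 395.2825882246974 [0.387 0.666 0.73 ] [[-0.99, -0.17, -0.02], [-0.1, 0.66, -0.75], [0.14, -0.73, -0.66]]
0.1 [ 0.22549616 -0.63582862  0.23068857] [[ 0.942  0.334 -0.   ]
 [ 0.334 -0.942  0.001]
 [-0.    -0.001 -1.   ]] 0.08551494533178562
```

View pics/top0.png

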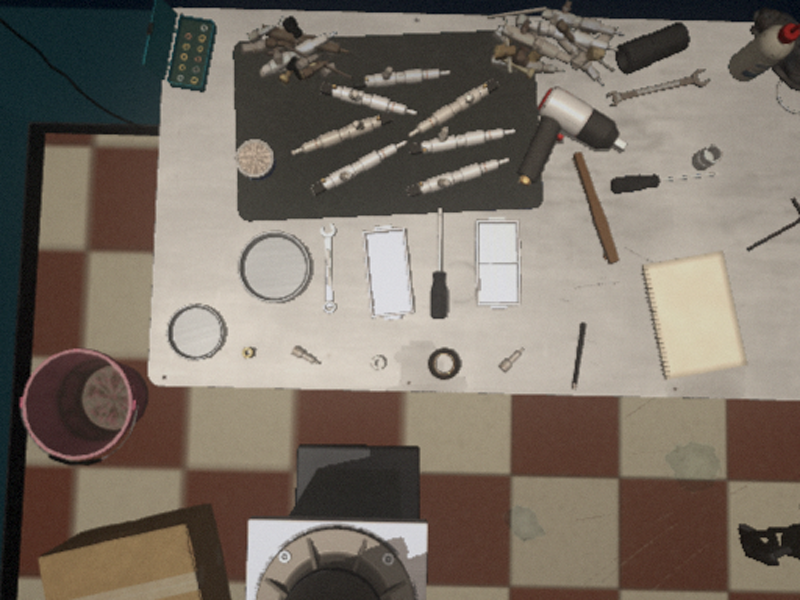

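View pics/side0.png

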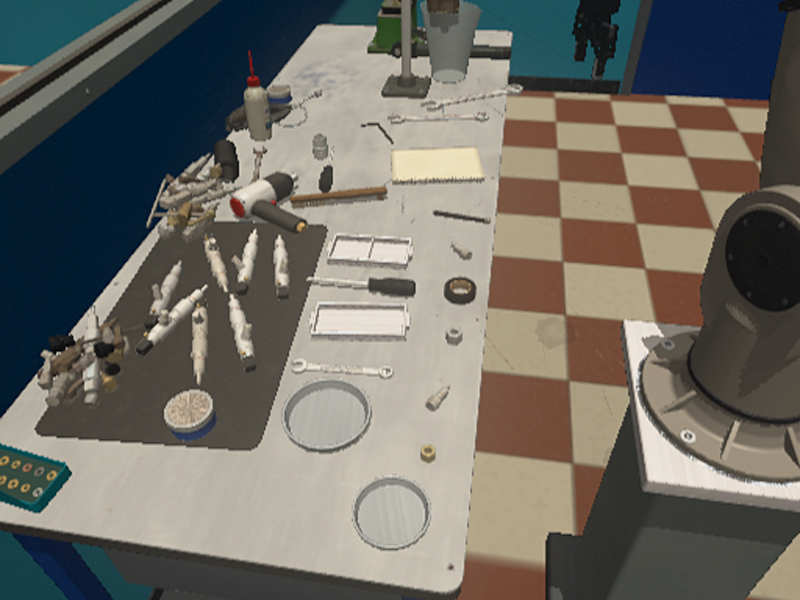

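The top view shows, in 800x600 pixels:
- **Brass nut:** (250,352).
- **Nozzles:** (306,355) and (511,359).
- **Grey nut:** (378,363).
- **Tape:** (444,363).
- **Reamer:** (579,355).
- **Dishes:** the larger at (275,266), about 72 px or 130 mm across, is the one meant. The smaller at (197,332), about 105 mm, is a decoy.
- **Trays:** the long tray is at (389,272) and the two-bay tray at (498,262).
- **Possible lookalikes:** the hex-wrench rod at (775,225) for the reamer, and the injectors on the mat for the nozzles.

Next is a close crop to check.

```bash
python3 - <<'E'
from h import *
p=np.load('last_top.npz')['p'][:,:,::-1]
a=cv2.resize(p[136:206,145:345],None,fx=4,fy=4,interpolation=cv2.INTER_CUBIC)
b=cv2.resize(p[200:255,145:385],None,fx=800/240,fy=800/240,interpolation=cv2.INTER_CUBIC)
cv2.imwrite('pics/c1.png',np.vstack([a,b]))
E
```

```text
(no output)
```

View pics/c1.png

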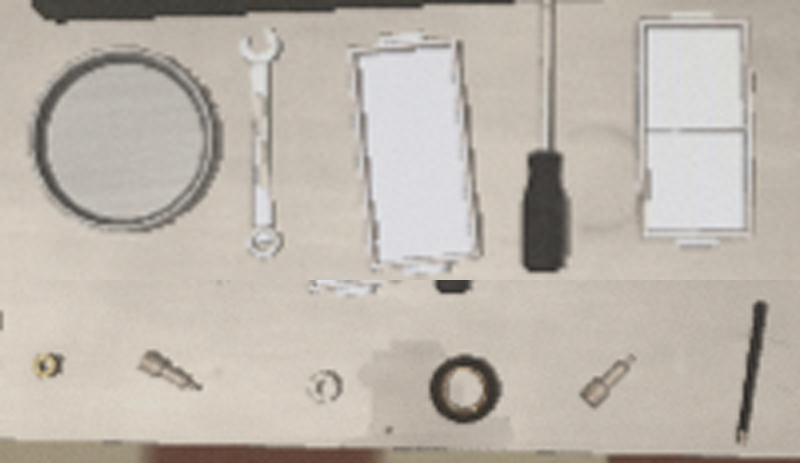

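```bash
python3 - <<'E'
from h import *
B=lambda x,y:(145+x/3.3333,200+(y-280)/3.3333)
A=lambda x,y:(145+x/4,136+y/4)
def f(n,q,z,F): print(n,pt('top',*[w-.5 for w in F(*q)],z=z).round(4)[:2])
f('brass',(47,366),.016,B);f('nA collar',(144,358),.009,B);f('nA tip',(201,388),.006,B)
f('nL',(324,386),.02,B);f('tape',(465,389),.019,B)
f('nB collar',(588,402),.009,B);f('nB tip',(634,356),.006,B)
f('r1',(762,302),.008,B);f('r2',(742,441),.008,B)
f('dish',(126,138),.018,A)
for q in((352,50),(457,40),(480,252),(376,265)): f('long',q,.016,A)
for q in((640,20),(748,20),(749,235),(641,235)): f('bay',q,.016,A)
f('scr tip',(547,0),.01,A);f('scr end',(544,270),.015,A);f('scr R',(569,200),.015,A);f('scr L',(522,200),.015,A);f('wrench',(263,150),.01,A)
s=ctrl.observe();print(np.array(s['q']).round(3))
E
```

```text
brass [0.4425 0.1674]
nA collar [0.451  0.0879]
nA tip [0.427  0.0396]
nL [ 0.4313 -0.0639]
tape [ 0.4315 -0.1812]
nB collar [ 0.4228 -0.2854]
nB tip [ 0.4623 -0.3242]
r1 [ 0.5102 -0.4315]
r2 [ 0.3932 -0.4152]
dish [0.598  0.1243]
long [ 0.6643 -0.0321]
long [ 0.6732 -0.1058]
long [ 0.524  -0.1252]
long [ 0.5132 -0.0528]
bay [ 0.6906 -0.2346]
bay [ 0.6924 -0.3109]
bay [ 0.5403 -0.3132]
bay [ 0.5386 -0.2376]
scr tip [ 0.7045 -0.1692]
scr end [ 0.5125 -0.1702]
scr R [ 0.562  -0.1869]
scr L [ 0.5612 -0.1539]
wrench [0.5927 0.029 ]
[ 1.08   0.427  0.074  1.607 -0.034  1.111 -0.067]
```

```bash
cat >> h.py <<'E'
from scipy.spatial.transform import Rotation as Ro
def go(x,y,z,psi):
    """tool shift/turn to TCP (x,y,z), tool y (closing axis) at world angle psi deg, pointing down"""
    s=ctrl.observe();R=np.array(s['ee_rot']);p=np.array(s['tcp_pos'])
    a=np.radians(psi);Y=np.array([np.cos(a),np.sin(a),0]);Z=np.array([0,0,-1.]);T=np.c_[np.cross(Y,Z),Y,Z]
    print('lin',(R.T@(np.array([x,y,z])-p)).round(4).tolist(),'dr',Ro.from_matrix(R.T@T).as_rotvec(degrees=True).round(1).tolist(),'t',round(s['time'],2),'grip',round(s['grip_width'],4))
E
python3 -c "
from h import *
go(.4517,-.4234,.08,-97.9)"
```

```text
lin [0.2842, -0.1244, 0.1508] dr [-0.1, 0.0, 27.4] t 0.1 grip 0.0855
```

```bash
python3 -m crank '{"linear":[[0.284,-0.124,0.15],[0.284,-0.124,0.15],[0.284,-0.124,0.15],[0.284,-0.124,0.15],[0.284,-0.124,0.15],[0.284,-0.124,0.15],[0.284,-0.124,0.15],[0.284,-0.124,0.15],[0.284,-0.124,0.15],[0.284,-0.124,0.15],[0.284,-0.124,0.15],[0.284,-0.124,0.15]],"dr":[[0,0,27.4],[0,0,27.4],[0,0,27.4],[0,0,27.4],[0,0,27.4],[0,0,27.4],[0,0,27.4],[0,0,27.4],[0,0,27.4],[0,0,27.4],[0,0,27.4],[0,0,27.4]],"gripper":[0.2,0.2,0.2,0.2,0.2,0.2,0.2,0.2,0.2,0.2,0.2,0.2]}' 60
python3 - <<'E'
from h import *
go(.4517,-.4234,.002,-97.9)
p,d=snap('side');q,_=snap('top')
a=cv2.resize(p[60:220,230:400,::-1],None,fx=2.5,fy=2.5);b=cv2.resize(q[180:270,310:410,::-1],None,fx=4,fy=400/90)
cv2.imwrite('pics/c2.png',np.hstack([a[:400],b[:400]]))
E
```

```text
time: 1.3
tcp_pos: [0.4511, -0.4254, 0.0818]
ee_rot: [[0.99, -0.139, 0.0], [-0.139, -0.99, -0.001], [0.001, 0.001, -1.0]]
wrist_force: [0.2, -0.4, -0.1]
grip_width: 0.0513
finger_force: 0.0
lin [0.0002, -0.0021, 0.0798] dr [0.0, -0.0, -0.1] t 1.3 grip 0.0513
```

View pics/c2.png

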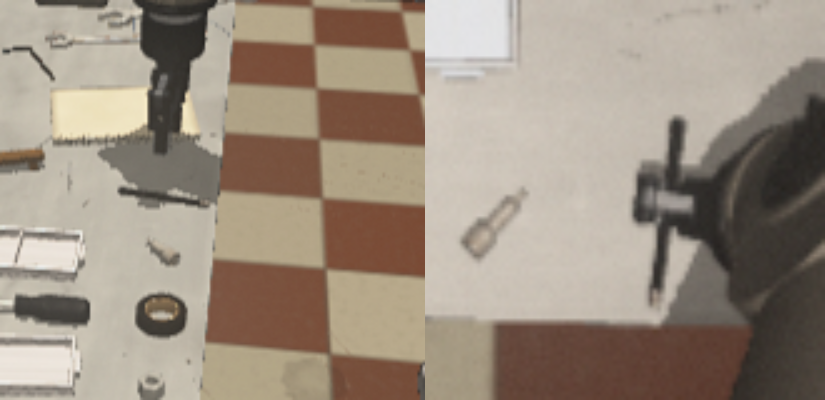

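The left half shows the gripper above the rod. In the right half the fingers straddle the reamer near (665,205). I'll descend, close and lift.

```bash
python3 -m crank '{"linear":[[0,-0.002,0.03],[0,-0.002,0.055],[0,-0.002,0.079],[0,-0.002,0.079],[0,-0.002,0.079],[0,-0.002,0.079],[0,-0.002,0.079],[0,-0.002,0.079],[0,-0.002,0.079],[0,-0.002,0.079],[0,-0.002,0.079],[0,-0.002,0.06],[0,-0.002,0.03],[0,-0.002,-0.01],[0,-0.002,-0.02],[0,-0.002,-0.02]],"dr":[[0,0,0],[0,0,0],[0,0,0],[0,0,0],[0,0,0],[0,0,0],[0,0,0],[0,0,0],[0,0,0],[0,0,0],[0,0,0],[0,0,0],[0,0,0],[0,0,0],[0,0,0],[0,0,0]],"gripper":[0.2,0.2,0.2,0.2,-1,-1,-1,-1,-1,-1,-1,-1,-1,-1,-1,-1]}' 60
python3 -c "
from h import *
go(.5937,-.079,.1,-82.4)"
```

```text
time: 3.0
tcp_pos: [0.4531, -0.4232, 0.1039]
ee_rot: [[0.991, -0.137, 0.004], [-0.137, -0.991, -0.003], [0.004, 0.002, -1.0]]
wrist_force: [-0.2, 0.2, -1.0]
grip_width: 0.006
finger_force: 59.0
lin [0.0921, -0.3602, 0.0035] dr [0.1, -0.2, -15.5] t 3.0 grip 0.006
```

```bash
python3 -m crank '{"linear":[[0.092,-0.36,0.003],[0.092,-0.36,0.003],[0.092,-0.36,0.003],[0.092,-0.36,0.003],[0.092,-0.36,0.003],[0.092,-0.36,0.003],[0.092,-0.36,0.003],[0.092,-0.36,0.003],[0.092,-0.36,0.003],[0.092,-0.36,0.003],[0.092,-0.36,0.003],[0.092,-0.36,0.003],[0.092,-0.36,0.003],[0.092,-0.36,0.003]],"dr":[[0,0,-15.5],[0,0,-15.5],[0,0,-15.5],[0,0,-15.5],[0,0,-15.5],[0,0,-15.5],[0,0,-15.5],[0,0,-15.5],[0,0,-15.5],[0,0,-15.5],[0,0,-15.5],[0,0,-15.5],[0,0,-15.5],[0,0,-15.5]],"gripper":[-1,-1,-1,-1,-1,-1,-1,-1,-1,-1,-1,-1,-1,-1]}'
python3 - <<'E'
from h import *
go(.5937,-.079,.006,-82.4)
p,d=snap('side');q,_=snap('top')
a=cv2.resize(p[110:260,180:330,::-1],(400,400));b=cv2.resize(q[120:220,200:300,::-1],(400,400))
cv2.imwrite('pics/c3.png',np.hstack([a,b]))
E
```

```text
time: 4.4
tcp_pos: [0.5924, -0.079, 0.0984]
ee_rot: [[0.991, 0.132, 0.0], [0.132, -0.991, -0.0], [0.0, 0.0, -1.0]]
wrist_force: [0.4, -0.1, 0.6]
grip_width: 0.0059
finger_force: 59.0
lin [0.0013, 0.0001, 0.0924] dr [0.0, -0.0, -0.0] t 4.4 grip 0.0059
```

View pics/c3.png

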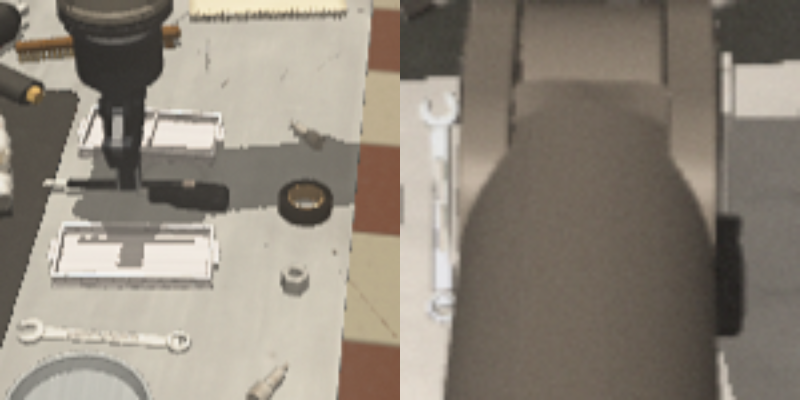

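The side half shows the rod level above the tray. Its shadow runs from about (80,240) to (200,240), inside the tray walls at about 62 to 212. I'll lower, release and lift.

```bash
python3 -m crank '{"linear":[[0.001,0,0.04],[0.001,0,0.07],[0.001,0,0.085],[0.001,0,0.092],[0.001,0,0.092],[0.001,0,0.092],[0.001,0,0.092],[0.001,0,0.092],[0.001,0,0.092],[0.001,0,0.092],[0.001,0,0.07],[0.001,0,0.03],[0.001,0,0],[0.001,0,0]],"dr":[[0,0,0],[0,0,0],[0,0,0],[0,0,0],[0,0,0],[0,0,0],[0,0,0],[0,0,0],[0,0,0],[0,0,0],[0,0,0],[0,0,0],[0,0,0],[0,0,0]],"gripper":[-1,-1,-1,-1,-1,-1,-0.2,-0.2,-0.2,-0.2,-0.2,-0.2,-0.2,-0.2]}'
python3 -c "
from h import *
go(.4425,-.3048,.08,45.5)"
```

```text
time: 5.9
tcp_pos: [0.5959, -0.0785, 0.1025]
ee_rot: [[0.991, 0.132, 0.006], [0.132, -0.991, -0.0], [0.006, 0.001, -1.0]]
wrist_force: [0.4, -0.8, 0.1]
grip_width: 0.0341
finger_force: 0.0
lin [-0.1821, 0.204, 0.0216] dr [0.4, -0.1, -127.9] t 5.9 grip 0.0341
```

```bash
python3 -m crank '{"linear":[[-0.182,0.204,0.02],[-0.182,0.204,0.02],[-0.182,0.204,0.02],[-0.182,0.204,0.02],[-0.182,0.204,0.02],[-0.182,0.204,0.02],[-0.182,0.204,0.02],[-0.182,0.204,0.02],[-0.182,0.204,0.02],[-0.182,0.204,0.02],[-0.182,0.204,0.02],[-0.182,0.204,0.02]],"dr":[[0,0,52],[0,0,52],[0,0,52],[0,0,52],[0,0,52],[0,0,52],[0,0,52],[0,0,52],[0,0,52],[0,0,52],[0,0,52],[0,0,52]],"gripper":[0.1,0.1,0.1,0.1,0.1,0.1,0.1,0.1,0.1,0.1,0.1,0.1]}'
python3 - <<'E'
from h import *
go(.4425,-.3048,.002,-134.5)
q,_=snap('top')
a=cv2.resize(q[130:220,210:300,::-1],(400,400));b=cv2.resize(q[185:265,280:360,::-1],(400,400))
cv2.imwrite('pics/c4.png',np.hstack([a,b]))
E
```

```text
time: 7.1
tcp_pos: [0.4406, -0.3042, 0.0783]
ee_rot: [[0.716, -0.698, 0.0], [-0.698, -0.716, 0.0], [0.0, -0.0, -1.0]]
wrist_force: [-1.1, -0.6, -0.2]
grip_width: 0.0473
finger_force: 0.0
lin [0.0018, -0.0009, 0.0763] dr [-0.0, -0.0, 0.2] t 7.1 grip 0.0473
```

View pics/c4.png

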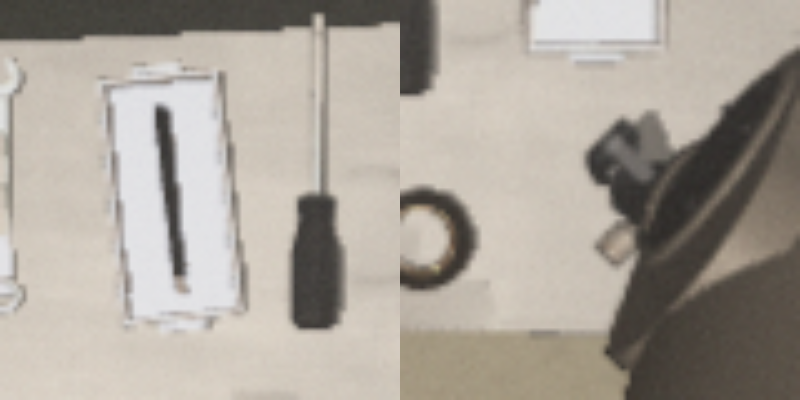

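The reamer lies flat, well inside the long tray, from (160,105) to (182,290) in the crop. The gripper is above nozzle B, whose collar is visible at (615,243). I'll grasp it.

```bash
python3 -m crank '{"linear":[[0.002,-0.001,0.03],[0.002,-0.001,0.055],[0.002,-0.001,0.075],[0.002,-0.001,0.075],[0.002,-0.001,0.075],[0.002,-0.001,0.075],[0.002,-0.001,0.075],[0.002,-0.001,0.075],[0.002,-0.001,0.075],[0.002,-0.001,0.075],[0.002,-0.001,0.075],[0.002,-0.001,0.06],[0.002,-0.001,0.03],[0.002,-0.001,-0.01],[0.002,-0.001,-0.02],[0.002,-0.001,-0.02]],"dr":[[0,0,0],[0,0,0],[0,0,0],[0,0,0],[0,0,0],[0,0,0],[0,0,0],[0,0,0],[0,0,0],[0,0,0],[0,0,0],[0,0,0],[0,0,0],[0,0,0],[0,0,0],[0,0,0]],"gripper":[0.1,0.1,0.1,0.1,-1,-1,-1,-1,-1,-1,-1,-1,-1,-1,-1,-1]}' 60
python3 -c "
from h import *
go(.653,-.2735,.1,-90)"
```

```text
time: 8.75
tcp_pos: [0.4435, -0.3058, 0.1011]
ee_rot: [[0.715, -0.699, 0.004], [-0.699, -0.715, -0.002], [0.004, -0.002, -1.0]]
wrist_force: [0.5, -0.7, -0.5]
grip_width: 0.0105
finger_force: 58.5
lin [0.1271, -0.1696, 0.0019] dr [-0.0, -0.3, -44.4] t 8.75 grip 0.0105
```

```bash
python3 -m crank '{"linear":[[0.127,-0.17,0],[0.127,-0.17,0],[0.127,-0.17,0],[0.127,-0.17,0],[0.127,-0.17,0],[0.127,-0.17,0],[0.127,-0.17,0],[0.127,-0.17,0],[0.127,-0.17,0],[0.127,-0.17,0],[0.127,-0.17,0]],"dr":[[0,0,-44.4],[0,0,-44.4],[0,0,-44.4],[0,0,-44.4],[0,0,-44.4],[0,0,-44.4],[0,0,-44.4],[0,0,-44.4],[0,0,-44.4],[0,0,-44.4],[0,0,-44.4]],"gripper":[-1,-1,-1,-1,-1,-1,-1,-1,-1,-1,-1]}'
python3 - <<'E'
from h import *
go(.653,-.2735,.006,-90)
p,d=snap('side');q,_=snap('top')
a=cv2.resize(p[80:200,180:300,::-1],(400,400));b=cv2.resize(q[120:220,270:370,::-1],(400,400))
cv2.imwrite('pics/c5.png',np.hstack([a,b]))
E
```

```text
time: 9.85
tcp_pos: [0.6518, -0.2727, 0.0986]
ee_rot: [[1.0, -0.001, 0.0], [-0.001, -1.0, -0.0], [0.0, 0.0, -1.0]]
wrist_force: [-0.6, -0.3, -0.9]
grip_width: 0.0105
finger_force: 58.5
lin [0.0012, 0.0007, 0.0926] dr [0.0, -0.0, -0.0] t 9.85 grip 0.0105
```

View pics/c5.png

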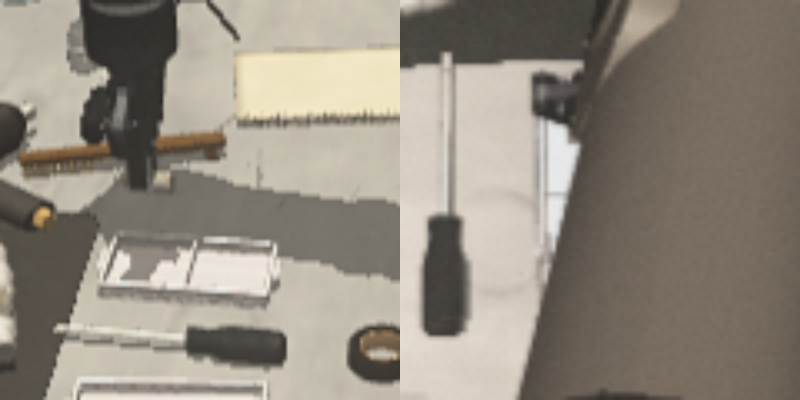

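The side crop shows nozzle B gripped above the far bay, with its collar at (163,180) on the robot side. I'll place it.

```bash
python3 -m crank '{"linear":[[0.001,0.001,0.04],[0.001,0.001,0.07],[0.001,0.001,0.085],[0.001,0.001,0.092],[0.001,0.001,0.092],[0.001,0.001,0.092],[0.001,0.001,0.092],[0.001,0.001,0.092],[0.001,0.001,0.092],[0.001,0.001,0.092],[0.001,0.001,0.07],[0.001,0.001,0.03],[0.001,0.001,0],[0.001,0.001,0]],"dr":[[0,0,0],[0,0,0],[0,0,0],[0,0,0],[0,0,0],[0,0,0],[0,0,0],[0,0,0],[0,0,0],[0,0,0],[0,0,0],[0,0,0],[0,0,0],[0,0,0]],"gripper":[-1,-1,-1,-1,-1,-1,-0.3,-0.3,-0.3,-0.3,-0.3,-0.3,-0.3,-0.3]}'
python3 -c "
from h import *
go(.439,.064,.08,-26.4)"
```

```text
time: 11.35
tcp_pos: [0.6553, -0.2746, 0.1032]
ee_rot: [[1.0, 0.0, 0.006], [0.0, -1.0, -0.002], [0.006, 0.002, -1.0]]
wrist_force: [0.6, 0.3, -0.4]
grip_width: 0.0298
finger_force: 0.0
lin [-0.2165, -0.3386, 0.0211] dr [0.3, -0.3, -63.6] t 11.35 grip 0.0298
```

```bash
python3 -m crank '{"linear":[[-0.216,-0.339,0.02],[-0.216,-0.339,0.02],[-0.216,-0.339,0.02],[-0.216,-0.339,0.02],[-0.216,-0.339,0.02],[-0.216,-0.339,0.02],[-0.216,-0.339,0.02],[-0.216,-0.339,0.02],[-0.216,-0.339,0.02],[-0.216,-0.339,0.02],[-0.216,-0.339,0.02],[-0.216,-0.339,0.02],[-0.216,-0.339,0.02],[-0.216,-0.339,0.02],[-0.216,-0.339,0.02]],"dr":[[0,0,-63.5],[0,0,-63.5],[0,0,-63.5],[0,0,-63.5],[0,0,-63.5],[0,0,-63.5],[0,0,-63.5],[0,0,-63.5],[0,0,-63.5],[0,0,-63.5],[0,0,-63.5],[0,0,-63.5],[0,0,-63.5],[0,0,-63.5],[0,0,-63.5]],"gripper":[0.1,0.1,0.1,0.1,0.1,0.1,0.1,0.1,0.1,0.1,0.1,0.1,0.1,0.1,0.1]}'
python3 - <<'E'
from h import *
go(.439,.064,.002,-26.4)
p,d=snap('side');q,_=snap('top')
a=cv2.resize(p[170:300,200:330,::-1],(400,400));b=cv2.resize(q[130:230,270:370,::-1],(400,400))
cv2.imwrite('pics/c6.png',np.hstack([a,b]))
E
```

```text
time: 12.85
tcp_pos: [0.437, 0.065, 0.0783]
ee_rot: [[0.446, 0.895, -0.0], [0.895, -0.446, 0.0], [0.0, -0.0, -1.0]]
wrist_force: [0.5, -0.1, -0.8]
grip_width: 0.0467
finger_force: 0.0
lin [-0.0, 0.0022, 0.0763] dr [-0.0, -0.0, -0.1] t 12.85 grip 0.0467
```

View pics/c6.png

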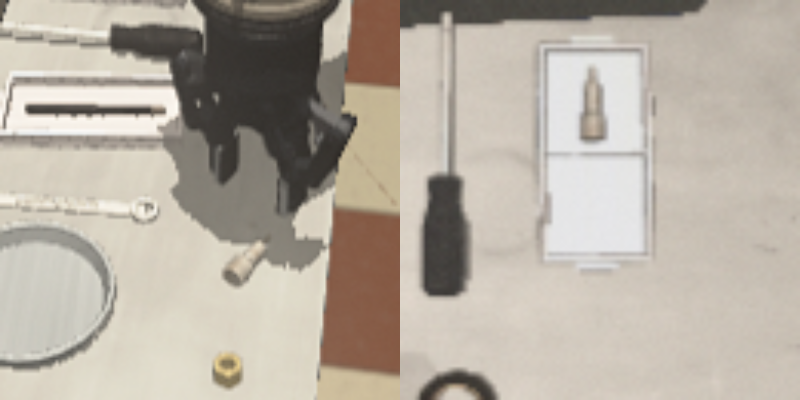

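Nozzle B lies in the far bay, with its centre at about (593,103). The gripper stands over nozzle A, whose collar is at (237,270). I'll grasp it.

```bash
python3 -m crank '{"linear":[[0,0.002,0.03],[0,0.002,0.055],[0,0.002,0.075],[0,0.002,0.075],[0,0.002,0.075],[0,0.002,0.075],[0,0.002,0.075],[0,0.002,0.075],[0,0.002,0.075],[0,0.002,0.075],[0,0.002,0.075],[0,0.002,0.06],[0,0.002,0.03],[0,0.002,-0.01],[0,0.002,-0.02],[0,0.002,-0.02]],"dr":[[0,0,0],[0,0,0],[0,0,0],[0,0,0],[0,0,0],[0,0,0],[0,0,0],[0,0,0],[0,0,0],[0,0,0],[0,0,0],[0,0,0],[0,0,0],[0,0,0],[0,0,0],[0,0,0]],"gripper":[0.1,0.1,0.1,0.1,-1,-1,-1,-1,-1,-1,-1,-1,-1,-1,-1,-1]}' 60
python3 -c "
from h import *
go(.577,-.2748,.1,0)"
```

```text
time: 14.55
tcp_pos: [0.4399, 0.0644, 0.1003]
ee_rot: [[0.446, 0.895, 0.004], [0.895, -0.446, 0.0], [0.002, 0.004, -1.0]]
wrist_force: [-0.6, -0.4, -2.2]
grip_width: 0.0112
finger_force: 58.5
lin [-0.2423, 0.2741, 0.0008] dr [0.2, -0.1, -26.5] t 14.55 grip 0.0112
```

```bash
python3 -m crank '{"linear":[[-0.242,0.274,0],[-0.242,0.274,0],[-0.242,0.274,0],[-0.242,0.274,0],[-0.242,0.274,0],[-0.242,0.274,0],[-0.242,0.274,0],[-0.242,0.274,0],[-0.242,0.274,0],[-0.242,0.274,0],[-0.242,0.274,0],[-0.242,0.274,0],[-0.242,0.274,0],[-0.242,0.274,0]],"dr":[[0,0,-26.5],[0,0,-26.5],[0,0,-26.5],[0,0,-26.5],[0,0,-26.5],[0,0,-26.5],[0,0,-26.5],[0,0,-26.5],[0,0,-26.5],[0,0,-26.5],[0,0,-26.5],[0,0,-26.5],[0,0,-26.5],[0,0,-26.5]],"gripper":[-1,-1,-1,-1,-1,-1,-1,-1,-1,-1,-1,-1,-1,-1]}'
python3 - <<'E'
from h import *
go(.577,-.2748,.006,0)
p,d=snap('side')
cv2.imwrite('pics/c7.png',cv2.resize(p[80:200,180:300,::-1],(400,400)))
E
```

```text
time: 15.95
tcp_pos: [0.5761, -0.2738, 0.0985]
ee_rot: [[-0.001, 1.0, 0.0], [1.0, 0.001, -0.0], [-0.0, 0.0, -1.0]]
wrist_force: [0.1, 0.0, -1.2]
grip_width: 0.0111
finger_force: 58.6
lin [-0.001, 0.0008, 0.0925] dr [0.0, 0.0, 0.1] t 15.95 grip 0.0111
```

View pics/c7.png

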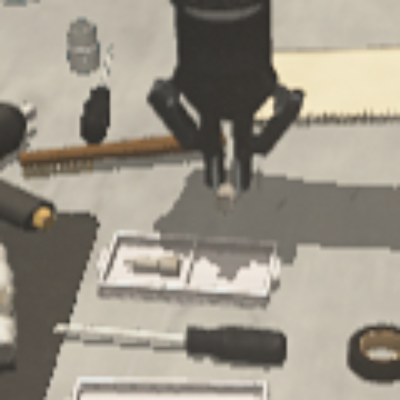

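The crop shows nozzle A between the fingers, with its collar at (226,192), above the near bay. Nozzle B rests at (152,263). I'll place nozzle A.

```bash
python3 -m crank '{"linear":[[0,0.001,0.04],[0,0.001,0.07],[0,0.001,0.085],[0,0.001,0.092],[0,0.001,0.092],[0,0.001,0.092],[0,0.001,0.092],[0,0.001,0.092],[0,0.001,0.092],[0,0.001,0.092],[0,0.001,0.07],[0,0.001,0.03],[0,0.001,0],[0,0.001,0]],"dr":[[0,0,0],[0,0,0],[0,0,0],[0,0,0],[0,0,0],[0,0,0],[0,0,0],[0,0,0],[0,0,0],[0,0,0],[0,0,0],[0,0,0],[0,0,0],[0,0,0]],"gripper":[-1,-1,-1,-1,-1,-1,-0.3,-0.3,-0.3,-0.3,-0.3,-0.3,-0.3,-0.3]}'
python3 -c "
from h import *
go(.4313,-.0639,.08,0)"
```

```text
time: 17.4
tcp_pos: [0.5793, -0.2752, 0.1027]
ee_rot: [[-0.0, 1.0, 0.006], [1.0, 0.0, -0.002], [-0.002, 0.006, -1.0]]
wrist_force: [0.7, 0.1, 1.1]
grip_width: 0.03
finger_force: 0.0
lin [0.2114, -0.1481, 0.0214] dr [0.3, 0.1, 0.0] t 17.4 grip 0.03
```

```bash
python3 -m crank '{"linear":[[0.211,-0.148,0.02],[0.211,-0.148,0.02],[0.211,-0.148,0.02],[0.211,-0.148,0.02],[0.211,-0.148,0.02],[0.211,-0.148,0.02],[0.211,-0.148,0.02],[0.211,-0.148,0.02],[0.211,-0.148,0.02],[0.211,-0.148,0.02],[0.211,-0.148,0.02]],"dr":[[0,0,0],[0,0,0],[0,0,0],[0,0,0],[0,0,0],[0,0,0],[0,0,0],[0,0,0],[0,0,0],[0,0,0],[0,0,0]],"gripper":[0.25,0.25,0.25,0.25,0.25,0.25,0.25,0.25,0.25,0.25,0.25]}'
python3 - <<'E'
from h import *
go(.4313,-.0639,.004,0)
p,d=snap('side');q,_=snap('top')
a=cv2.resize(p[150:270,220:340,::-1],(400,400));b=cv2.resize(q[130:250,210:330,::-1],(400,400))
cv2.imwrite('pics/c8.png',np.hstack([a,b]))
E
```

```text
time: 18.5
tcp_pos: [0.4292, -0.064, 0.0782]
ee_rot: [[0.001, 1.0, -0.0], [1.0, -0.001, 0.0], [0.0, -0.0, -1.0]]
wrist_force: [-0.6, -0.1, 0.1]
grip_width: 0.0532
finger_force: 0.0
lin [0.0001, 0.0021, 0.0742] dr [-0.0, -0.0, -0.0] t 18.5 grip 0.0532
```

View pics/c8.png

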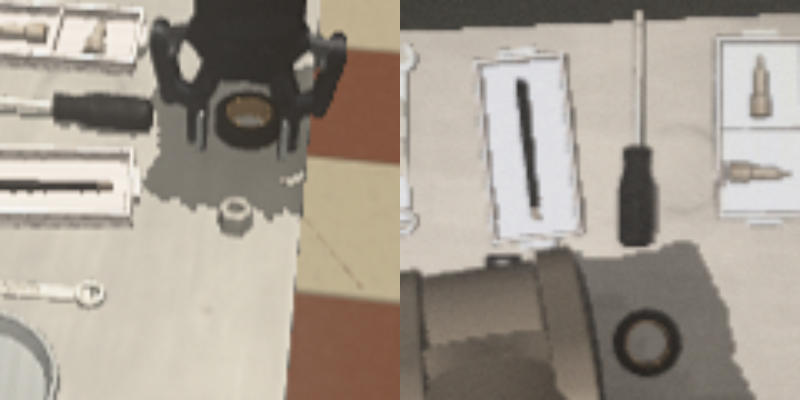

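Both nozzles are in separate bays, with the near one's collar at (738,172). The nut is at (236,210) in the side crop. I'll cross-check the nut positions in the side view before gripping.

```bash
python3 -c "
from h import *
print(pt('side',220+236*.3-.5,150+204*.3-.5,z=.02))
print(pt('side',428*.64-.5,450*.64-.5,z=.016))"
```

```text
[ 0.43206195 -0.06846341  0.02      ]
[0.44441198 0.16849734 0.016     ]
```

```bash
python3 -m crank '{"linear":[[0,0.002,0.03],[0,0.002,0.055],[0,0.002,0.071],[0,0.002,0.071],[0,0.002,0.071],[0,0.002,0.071],[0,0.002,0.071],[0,0.002,0.071],[0,0.002,0.071],[0,0.002,0.071],[0,0.002,0.071],[0,0.002,0.06],[0,0.002,0.03],[0,0.002,-0.01],[0,0.002,-0.02],[0,0.002,-0.02]],"dr":[[0,0,0],[0,0,0],[0,0,0],[0,0,0],[0,0,0],[0,0,0],[0,0,0],[0,0,0],[0,0,0],[0,0,0],[0,0,0],[0,0,0],[0,0,0],[0,0,0],[0,0,0],[0,0,0]],"gripper":[0.25,0.25,0.25,0.25,-1,-1,-1,-1,-1,-1,-1,-1,-1,-1,-1,-1]}' 60
python3 -c "
from h import *
go(.598,.098,.1,0)"
```

```text
time: 20.2
tcp_pos: [0.4323, -0.0638, 0.1008]
ee_rot: [[0.0, 1.0, 0.005], [1.0, -0.0, -0.001], [-0.001, 0.005, -1.0]]
wrist_force: [0.4, 0.2, -0.6]
grip_width: 0.0231
finger_force: 59.1
lin [0.1619, 0.1657, 0.0014] dr [0.3, 0.1, -0.0] t 20.2 grip 0.0231
```

```bash
python3 -m crank '{"linear":[[0.162,0.166,0],[0.162,0.166,0],[0.162,0.166,0],[0.162,0.166,0],[0.162,0.166,0],[0.162,0.166,0],[0.162,0.166,0],[0.162,0.166,0],[0.162,0.166,0],[0.162,0.166,0]],"dr":[[0,0,0],[0,0,0],[0,0,0],[0,0,0],[0,0,0],[0,0,0],[0,0,0],[0,0,0],[0,0,0],[0,0,0]],"gripper":[-1,-1,-1,-1,-1,-1,-1,-1,-1,-1]}'
python3 - <<'E'
from h import *
go(.598,.098,.009,0)
p,d=snap('side')
cv2.imwrite('pics/c9.png',cv2.resize(p[150:300,160:310,::-1],(400,400)))
E
```

```text
time: 21.2
tcp_pos: [0.5966, 0.0978, 0.0984]
ee_rot: [[0.001, 1.0, 0.0], [1.0, -0.001, -0.0], [-0.0, 0.0, -1.0]]
wrist_force: [0.7, 0.4, -0.9]
grip_width: 0.0232
finger_force: 59.1
lin [0.0002, 0.0014, 0.0894] dr [0.0, 0.0, -0.0] t 21.2 grip 0.0232
```

View pics/c9.png

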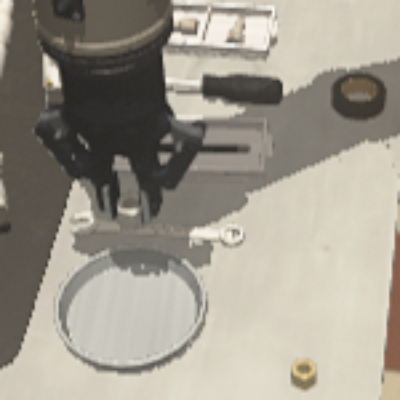

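The nut is held upright at (127,208). The brass nut is still at (303,372). I'll place the large nut in the dish.

```bash
python3 -m crank '{"linear":[[0,0.001,0.04],[0,0.001,0.07],[0,0.001,0.082],[0,0.001,0.088],[0,0.001,0.088],[0,0.001,0.088],[0,0.001,0.088],[0,0.001,0.088],[0,0.001,0.088],[0,0.001,0.088],[0,0.001,0.07],[0,0.001,0.03],[0,0.001,0],[0,0.001,0]],"dr":[[0,0,0],[0,0,0],[0,0,0],[0,0,0],[0,0,0],[0,0,0],[0,0,0],[0,0,0],[0,0,0],[0,0,0],[0,0,0],[0,0,0],[0,0,0],[0,0,0]],"gripper":[-1,-1,-1,-1,-1,-1,0,0,0,0,0,0,0,0]}'
python3 -c "
from h import *
go(.4435,.168,.08,20)"
```

```text
time: 22.65
tcp_pos: [0.6001, 0.0993, 0.1025]
ee_rot: [[-0.0, 1.0, 0.006], [1.0, 0.0, 0.001], [0.001, 0.006, -1.0]]
wrist_force: [1.0, -0.2, 0.1]
grip_width: 0.0428
finger_force: 0.0
lin [0.0688, -0.1567, 0.0216] dr [0.3, -0.0, -20.0] t 22.65 grip 0.0428
```

```bash
python3 -m crank '{"linear":[[0.069,-0.156,0.02],[0.069,-0.156,0.02],[0.069,-0.156,0.02],[0.069,-0.156,0.02],[0.069,-0.156,0.02],[0.069,-0.156,0.02],[0.069,-0.156,0.02],[0.069,-0.156,0.02],[0.069,-0.156,0.02]],"dr":[[0,0,-20],[0,0,-20],[0,0,-20],[0,0,-20],[0,0,-20],[0,0,-20],[0,0,-20],[0,0,-20],[0,0,-20]],"gripper":[0.2,0.2,0.2,0.2,0.2,0.2,0.2,0.2,0.2]}'
python3 - <<'E'
from h import *
go(.4435,.168,.004,20)
p,d=snap('side')
cv2.imwrite('pics/c10.png',cv2.resize(p[210:330,170:330,::-1],(800,600)))
E
```

```text
time: 23.55
tcp_pos: [0.4424, 0.1673, 0.0783]
ee_rot: [[-0.341, 0.94, 0.0], [0.94, 0.341, 0.0], [0.0, 0.0, -1.0]]
wrist_force: [0.4, 0.2, 0.3]
grip_width: 0.0516
finger_force: 0.0
lin [0.0003, 0.0012, 0.0743] dr [0.0, -0.0, -0.0] t 23.55 grip 0.0516
```

View pics/c10.png

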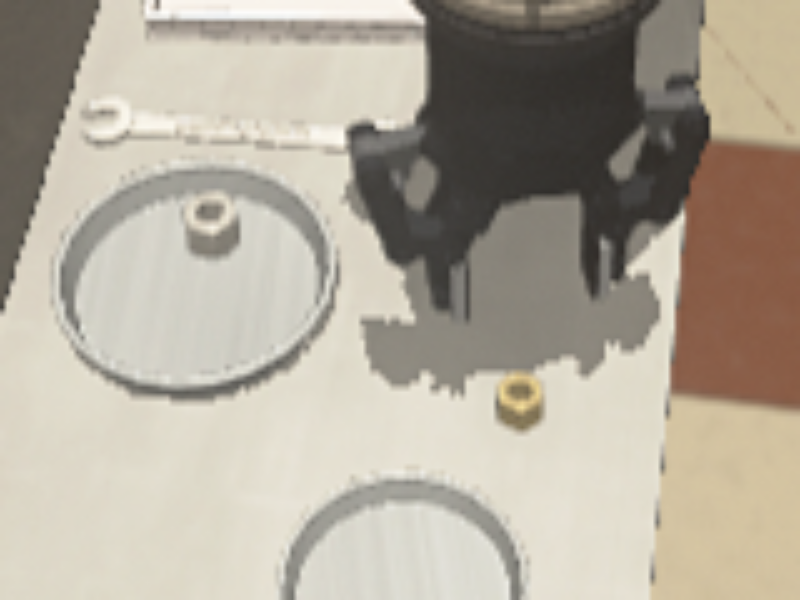

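The large nut is on the dish floor at (211,222). The brass nut at (520,400) has a corner facing the camera, so its flats lie near world x. I'll turn back 12° and grasp.

```bash
python3 -m crank '{"linear":[[0,0.001,0.02],[0,0.001,0.04],[0,0.001,0.06],[0,0.001,0.073],[0,0.001,0.073],[0,0.001,0.073],[0,0.001,0.073],[0,0.001,0.073],[0,0.001,0.073],[0,0.001,0.073],[0,0.001,0.073],[0,0.001,0.06],[0,0.001,0.03],[0,0.001,-0.01],[0,0.001,-0.02],[0,0.001,-0.02]],"dr":[[0,0,7],[0,0,12],[0,0,12],[0,0,12],[0,0,12],[0,0,12],[0,0,12],[0,0,12],[0,0,12],[0,0,12],[0,0,12],[0,0,12],[0,0,12],[0,0,12],[0,0,12],[0,0,12]],"gripper":[0.2,0.2,0.2,0.2,-1,-1,-1,-1,-1,-1,-1,-1,-1,-1,-1,-1]}' 60
python3 -c "
from h import *
go(.596,.150,.1,8)"
```

```text
time: 25.2
tcp_pos: [0.4439, 0.1681, 0.1005]
ee_rot: [[-0.139, 0.99, 0.004], [0.99, 0.139, 0.001], [0.0, 0.004, -1.0]]
wrist_force: [0.0, -0.3, -0.7]
grip_width: 0.0167
finger_force: 58.8
lin [-0.0391, 0.1481, 0.0011] dr [0.2, -0.0, -0.0] t 25.2 grip 0.0167
```

```bash
python3 -m crank '{"linear":[[-0.039,0.148,0],[-0.039,0.148,0],[-0.039,0.148,0],[-0.039,0.148,0],[-0.039,0.148,0],[-0.039,0.148,0],[-0.039,0.148,0],[-0.039,0.148,0]],"dr":[[0,0,0],[0,0,0],[0,0,0],[0,0,0],[0,0,0],[0,0,0],[0,0,0],[0,0,0]],"gripper":[-1,-1,-1,-1,-1,-1,-1,-1]}'
python3 - <<'E'
from h import *
go(.596,.150,.009,8)
p,d=snap('side')
cv2.imwrite('pics/c11.png',cv2.resize(p[180:320,160:300,::-1],(500,500)))
E
```

```text
time: 26.0
tcp_pos: [0.594, 0.1503, 0.0985]
ee_rot: [[-0.14, 0.99, -0.0], [0.99, 0.14, -0.0], [-0.0, -0.0, -1.0]]
wrist_force: [0.2, -0.5, -0.4]
grip_width: 0.0164
finger_force: 58.9
lin [-0.0005, 0.0019, 0.0895] dr [-0.0, 0.0, 0.1] t 26.0 grip 0.0164
```

View pics/c11.png

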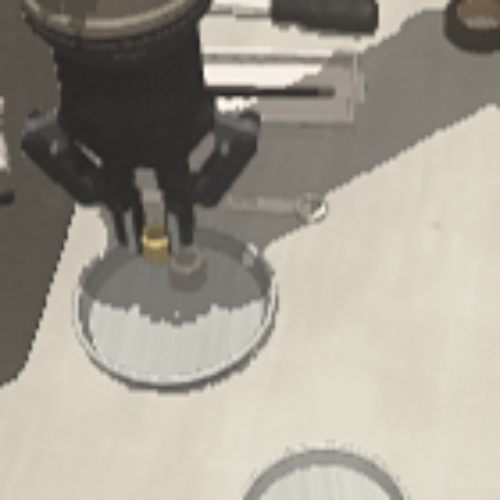

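The brass nut is held at the fingertips, at (155,243), beside the large nut at (186,265). I'll place it.

```bash
python3 -m crank '{"linear":[[0,0.002,0.04],[0,0.002,0.065],[0,0.002,0.08],[0,0.002,0.086],[0,0.002,0.089],[0,0.002,0.089],[0,0.002,0.089],[0,0.002,0.089],[0,0.002,0.089],[0,0.002,0.089],[0,0.002,0.089],[0,0.002,0.07],[0,0.002,0.03],[0,0.002,-0.02],[0,0.002,-0.07],[0,-0.1,-0.12],[0,-0.15,-0.15],[-0.05,-0.15,-0.15],[-0.1,-0.15,-0.15],[-0.1,-0.15,-0.15]],"dr":[[0,0,0],[0,0,0],[0,0,0],[0,0,0],[0,0,0],[0,0,0],[0,0,0],[0,0,0],[0,0,0],[0,0,0],[0,0,0],[0,0,0],[0,0,0],[0,0,0],[0,0,0],[0,0,0],[0,0,0],[0,0,0],[0,0,0],[0,0,0]],"gripper":[-1,-1,-1,-1,-1,-1,-1,-0.1,-0.1,-0.1,-0.1,-0.1,-0.1,-0.1,-0.1,-0.1,-0.1,-0.1,-0.1,-0.1]}'
python3 - <<'E'
from h import *
p,d=snap('side');q,e=snap('top')
a=cv2.resize(p[120:270,160:310,::-1],(400,400));b=cv2.resize(q[125:225,150:350,::-1],(800,400))[:,400:]
cv2.imwrite('pics/c12.png',np.hstack([a,b]))
E
```

```text
time: 28.05
tcp_pos: [0.4591, 0.0272, 0.2496]
ee_rot: [[-0.138, 0.99, 0.002], [0.99, 0.138, -0.001], [-0.002, 0.002, -1.0]]
wrist_force: [1.3, -0.1, -0.0]
grip_width: 0.0385
finger_force: 0.0
```

View pics/c12.png

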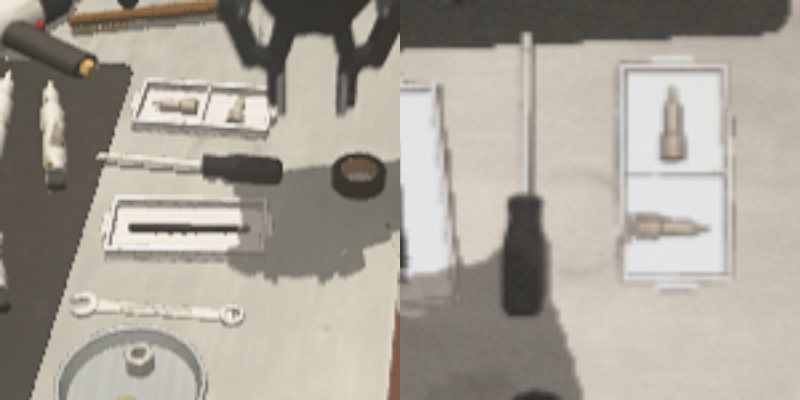

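I've used all 14 picture views, so I'll do the final check from depth numbers.

```bash
python3 - <<'E'
from h import *
def cloud(n):
    z=np.load('last_%s.npz'%n);p,d=z['p'],z['d'];m=viewer.camera_model(n);R=np.array(m['R']);t=np.array(m['t'])
    v,u=np.mgrid[:384,:512];c=np.stack([(u-m['cx'])/m['fx']*d,(v-m['cy'])/m['fy']*d,d],-1)
    return (c-t)@R,p.astype(int)
np.set_printoptions(linewidth=250,suppress=True)
for n in('side','top'):
    X,p=cloud(n)
    # nozzle A profile along y at x~.578
    for y in np.arange(-.315,-.235,.008):
        k=(abs(X[...,0]-.578)<.007)&(abs(X[...,1]-y)<.004)
        print(n,round(y,3),k.sum(),(1000*np.percentile(X[k][:,2],[10,50,95])).round(0) if k.sum() else '')
    for nm,cx,cy in(('nutL',.6,.099),('nutS',.596,.151)):
        k=(np.hypot(X[...,0]-cx,X[...,1]-cy)<.022)&(X[...,2]>.011)&(X[...,2]<.06)
        print(n,nm,k.sum(),X[k].mean(0).round(3) if k.sum() else '',X[k].max(0).round(3) if k.sum() else '',p[k].mean(0).round() if k.sum() else '')
E
```

```text
side -0.315 15 [ 3. 10. 18.]
side -0.307 12 [ 1.  9. 16.]
side -0.299 4 [ 0.  3. 13.]
side -0.291 4 [ 4. 11. 14.]
side -0.283 7 [ 1. 13. 16.]
side -0.275 7 [ 9. 16. 18.]
side -0.267 3 [15. 15. 19.]
side -0.259 6 [16. 19. 20.]
side -0.251 12 [15. 19. 21.]
side -0.243 8 [14. 15. 20.]
side -0.235 24 [-0.  8. 18.]
side nutL 100 [0.597 0.102 0.019] [0.61  0.112 0.025] [160. 154. 142.]
side nutS 67 [0.597 0.154 0.017] [0.608 0.164 0.021] [163. 146. 107.]
top -0.315 13 [ 6. 13. 18.]
top -0.307 15 [1. 4. 6.]
top -0.299 12 [ 1.  4. 15.]
top -0.291 13 [ 2. 12. 16.]
top -0.283 15 [ 3. 14. 19.]
top -0.275 14 [ 5. 14. 21.]
top -0.267 10 [12. 17. 23.]
top -0.259 14 [15. 20. 24.]
top -0.251 19 [ 0. 18. 23.]
top -0.243 10 [ 2.  8. 20.]
top -0.235 20 [-3.  1. 18.]
top nutL 54 [0.597 0.097 0.022] [0.609 0.11  0.027] [175. 167. 156.]
top nutS 35 [0.597 0.151 0.018] [0.606 0.161 0.024] [164. 148. 119.]
```

```bash
python3 -c "
from rig import ctrl
print(ctrl.job_done())"
```

```text
the job is handed in; nothing more can be done
None
```

All five parts are in their containers and the job is handed in at about 28 s. My final camera checks showed each nozzle in its own bay, both nuts on the dish floor and the reamer in the long tray; I never moved the tape or screwdriver, and the interface gave no verdict.

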